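# Strike the microscope's arc lamp and hold the selector

## Robot

A 6-joint arm with a two-finger parallel gripper is mounted at the origin on the work surface. World frame = base frame: x ahead of the robot, y to its left, z up, the work surface at z = 0. Lengths are in mm, angles in rad, forces in N, time in s.
With the tool pointing down it reaches from about 275 to 750 mm from the base axis. Payload 10.2 kg.
Tool frame: the origin (TCP) lies on the centre line of the jaws, within the pads' length; the fingertips stand 8 mm ahead of it and the grasp point (between the pads) lies 11 mm behind it; x points along the fingers, y is the direction in which the jaws open and shut, and the axes are right-handed (so a half turn about x gives the same grasp; the last joint's range is limited). The gripper opens to 85 mm and grips with 20 to 120 N. Pads are 22 mm wide; open, the fingers measure 114 mm over their backs; the gripper's body (76 mm by 85 mm) begins 54 mm behind the grasp point. The pads swing forward as they close: fully open they stand 13 mm farther back than shut.
Start: joints at [1.03, 0.313, 1.498, -0, 1.331, -0.223], TCP at [164.064, 498.713, 239.294] pointing down, gripper open.
Joint ranges: [-2.94, 2.94], [-0.97, 2.17], [0.19, 2.56], [-1.23, 4.37], [0.02, 3.11], [-2.88, 2.88]. Speed limits (rad/s): [2.39, 2.39, 3.01, 3.14, 3.14, 3.14].

## Interface

Orientations are given as a unit quaternion [w, x, y, z].
In Python, from rig import ctrl, vision, workorder gives the robot as it stands. The module is installed in compiled form; this text tells all that it offers.
- The arm moves only by the shell command python3 -m jog 'ROWS' [OPENING] [FORCE]. ROWS is JSON, a list that holds one entry, the list of rows, each a list of 6 numbers: the shift along the tool's x, y, z in m, then the turn, a rotation vector about the tool's x, y, z in rad. A call has 1 to 12 rows; each row shifts and turns the commanded pose from where the row before left it, along the tool's axes as they then stand; what a row does not reach is not made up. A row lasts 1/8 s, in which the tool goes at most 62.5 mm and 10.7 degrees, less where a joint would pass 70% of its speed; a pose out of reach is approached as far as the arm can. A call is refused whole if a number of a shift passes 0.0625 or a number of a turn 0.188, either way. A call with a gripper value outside its range is refused whole. OPENING is the closure in counts, from 0 (fully open) to 255 (shut), set as the call begins (- or left out, the last holds). The fingers move at their own pace and stop on an object; FORCE is the grip in N (left out, the last holds). Time passes only in rows, so rows that do not move let the fingers close. It gives the time, the measured TCP pose, the force and the opening at its end, in the units of the state.
- ctrl.sense(): the state, without advancing time (a new reading comes with each control period).
- vision.capture(name): name is "scene" or "side" or "wrist"; returns a dict with "image" (400x640x3 uint8, red, green, blue), "mtx" (3x3 intrinsics, pixels), "k1" (the pictures are not rectified: a ray, as slopes to the right and down, at radius r is drawn at 1 + k1 r^2 times it, then the intrinsics apply), "R" (3x3) and "t" (3): a world point X has camera coordinates R X + t; the wrist camera has in their place "hand_eye" (4x4, takes a point from camera to tool coordinates, whose origin is the TCP and whose axes are the tool frame's). Camera axes: x right, y down, z forward; pixel columns grow to the right and rows downward; lengths in mm; the calibration is good to about 2 mm. A picture is of the moment at which its call begins: read the wrist's pose just before it. There is no depth.
- workorder.finish_job(): hands the job in, once; it reports no verdict.
The state is a dict: "time_s": time; "joints": joint angles; "dq": joint speeds; "tau": joint torques, N m; "eef_pos": TCP position; "ee_rot": TCP orientation; "force": force on the tool from outside, world axes, zero at the start; "wrist_torque": the same for the moment, N m; "grip_width": opening from 0.0 (shut) to 1.0 (fully open).
Only numpy, scipy, OpenCV 4.12 (cv2) and the standard library are available. Lean on these libraries where they do the work, as an engineer would, in place of code of your own. Each camera call takes 0.05 s, during which the arm holds its last target.

## Task

Start the microscope's arc lamp at its control unit: press the white mains key, then the green cooling-fan key, then the yellow arming key, one at a time, each fully down and let up again before the next, and keep off the red stop key. Then grip the black strike selector and turn it clockwise, feeling the clicks, to the third stop from rest, which is the one for the burner fitted, and at no time past it towards the fourth, as that would ruin the burner. The selector springs back to rest if let go, so keep hold of it at the third stop: the program finishes while holding it there, with the loose things on the bench and on the unit left where they stand.

Things in the scene. Friction and masses are not known exactly. Their poses are not given: they have to be found in the camera images.
- unit: Arc-lamp control unit, cream steel case fixed to the bench, 230 mm deep (x) by 340 mm wide (y), flat deck 80 mm up. Origin: centre of its underside; x points away from the operator, y left, z up; turned up to 20 degrees. Row of four square keys 49 mm apart along y near its front edge, in any order; selector at the right; meter 78 x 100 mm, 13 mm high, far left, its needle swings with the selector
- key_white_top (a point): White (mains) key: centre of the top face of its cap, 25 x 25 mm, 94 mm above the bench; the cap stands 9 mm above its 34 mm black bezel
- key_green_top (a point): Green (cooling fan) key: centre of the top face of its cap, 25 x 25 mm, 94 mm above the bench; the cap stands 9 mm above its 34 mm black bezel
- key_yellow_top (a point): Yellow (arming) key: centre of the top face of its cap, 25 x 25 mm, 94 mm above the bench; the cap stands 9 mm above its 34 mm black bezel
- key_red_top (a point): Red (stop, leave alone) key: centre of the top face of its cap, 25 x 25 mm, 94 mm above the bench; the cap stands 9 mm above its 34 mm black bezel
- key_white (a joint): Travel of the white key (m): 0 up, 0.006 m fully down; sprung, 1.5 N to start and 5 N fully down, comes up by itself when let go
- key_green (a joint): Travel of the green key (m): 0 up, 0.006 m fully down; sprung, 1.5 N to start and 5 N fully down, comes up by itself when let go
- key_yellow (a joint): Travel of the yellow key (m): 0 up, 0.006 m fully down; sprung, 1.5 N to start and 5 N fully down, comes up by itself when let go
- key_red (a joint): Travel of the red key (m): 0 up, 0.006 m fully down; sprung, 1.5 N to start and 5 N fully down, comes up by itself when let go
- strike_grip (a point): Grip point of the strike selector, on its vertical axis, 113 mm above the bench: a dark bar 46 mm long, 14 mm thick, top 122 mm above the bench, on a 48 mm skirt (top at 88 mm) over a 92 mm black dial plate (top at 82 mm). The axes turn with it: x along the bar to the pointer end (white line on top), z up; pinch the bar across its y
- strike (a joint): Angle of the selector (rad): 0 at rest (pointer 56 degrees anticlockwise of the unit's x, at a red dot), grows clockwise seen from above. Five stops, white ticks, every 22.5 degrees: 0.393, 0.785, 1.178 (third), 1.571, 1.963. A spring turns it back to rest when let go. It takes 0.02 to 0.06 N m at a stop, rising to about 0.2 N m halfway to the next, then drops: the click
- canister: Objective canister, white with a black lid, 40 mm diameter, 46 mm high, standing loose on the deck of the unit at the back, between meter and selector (leave alone); origin at the centre of its underside
- oil: Amber oil bottle with black cap, 28 mm diameter, 62 mm high, on the bench just right of the unit (leave alone); origin at the centre of its underside
- slide_box: Blue slide box, 100 x 86 x 33 mm, on the bench just left of the unit (leave alone); origin at the centre of its underside
- petri: Glass dish with lid, 95 mm diameter, 16 mm high, on the bench behind the unit (leave alone); origin at the centre of its underside
- eyepiece: Bright metal eyepiece standing on the bench, 40 mm diameter, 52 mm high (leave alone); origin at the centre of its underside
- tissues: Green and white tissue box, 115 x 115 x 80 mm (leave alone); origin at the centre of its underside
- driver: Screwdriver with yellow handle, 170 mm long, 26 mm thick, lying along its x axis (leave alone); origin at the centre of its underside

How it is judged (in metres and radians):
On the way, in this order (a step that is already met when the one before it is completed fails the run):
1. the white key is pressed fully down, alone (value of joint key_white above 0.0045 m and value of joint each of key_green, key_yellow, key_red below 0.0015 m), for 0.05 s.
2. the white key is up again and the green key is pressed fully down, alone (value of joint key_green above 0.0045 m and value of joint each of key_white, key_yellow, key_red below 0.0015 m), for 0.05 s.
3. the green key is up again and the yellow key is pressed fully down, alone (value of joint key_yellow above 0.0045 m and value of joint each of key_white, key_green, key_red below 0.0015 m), for 0.05 s.
4. all keys are up and the selector is held at its third stop (value of joint each of key_white, key_green, key_yellow, key_red below 0.0015 m and value of joint strike between 1.028 and 1.328 rad and contact force between the fingers and strike above 1 N), for 0.5 s.
At the end, for the whole second after the job is handed in: the fingers hold the selector (more than 1 N) at rest within 0.15 rad of its third stop (1.178 rad), all four keys are up (less than 1.5 mm down), and every loose thing is within 20 mm of where it stood (all of step 4 and velocity of joint strike between -0.1 and 0.1 rad/s and distance of each of canister, oil, slide_box, petri, eyepiece, tissues, driver from where it was at the start of the episode below 0.02 m); the arm keeps its last pose, push and grip.
It fails at once if the selector goes past its third stop, more than halfway to the fourth (value of joint strike above 1.38 rad).
It fails at once if the red key is pressed (value of joint key_red above 0.003 m).
It fails at once if a loose thing is disturbed (distance of any of canister, oil, slide_box, petri, eyepiece, tissues, driver from where it was at the start of the episode above 0.02 m).
It also fails if it takes over 61 s, if anything falls off the work surface, if the arm or the gripper's body presses on something with over 40 N, if the wrist force passes 120 N, or if a joint passes its speed limit or range.

## Working session

There is one attempt and no reset: what is moved stays moved. The work goes in short steps, Python scripts to look and compute and a shell command to move; the robot and the scene stay as the last step left them, time stands still between calls to the robot, and variables do not carry over. Pictures are saved under pics/ and viewed, and the job is handed in when it is done.

```bash
mkdir -p pics; python3 - <<'E'
from rig import ctrl, vision
import cv2
s=ctrl.sense();print(s)
for n in("scene","side","wrist"):
    c=vision.capture(n);cv2.imwrite(f"pics/{n}0.png",c["image"][:,:,::-1])
    print(n,{k:(v.tolist() if hasattr(v,'tolist') else v) for k,v in c.items() if k!="image"})
E
```

```text
{'time_s': 0.0, 'joints': array([ 1.02958690e+00,  3.13446937e-01,  1.49844749e+00,  1.75891951e-05,
        1.33100084e+00, -2.23420729e-01]), 'dq': array([-0.00065364, -0.00071409, -0.00114358,  0.00054169, -0.00036308,
       -0.00053449]), 'tau': array([-6.63240407e-04, -4.12263393e+01, -2.59738898e+01, -2.25322924e-04,
        4.16923678e-03, -1.84536486e-05]), 'eef_pos': array([163.93068758, 498.48688701, 238.73272083]), 'ee_rot': array([ 0.69802144,  0.11145949,  0.69837627, -0.11230957]), 'force': array([-0.84099683, -0.00343397, -0.57458335]), 'wrist_torque': array([ 0.02859065, -0.04396998,  0.00125479]), 'grip_width': 0.9999820023924024}
scene {'mtx': [[450.34174627212246, 0.0, 319.086046585186], [0.0, 450.34174627212246, 198.09070156020846], [0.0, 0.0, 1.0]], 'k1': -0.11206127506579167, 'R': [[-0.7203015346267843, 0.6934975887922803, 0.015059666450243427], [0.381521033038968, 0.4142118026733504, -0.826359657700551], [-0.5793163216785611, -0.5894825500940519, -0.5629413136122052]], 't': [439.036973104158, -165.61088402339632, 2023.7798789810506]}
side {'mtx': [[402.5338154963567, 0.0, 314.6772372458789], [0.0, 402.5338154963567, 195.59415261618196], [0.0, 0.0, 1.0]], 'k1': -0.04281387813130203, 'R': [[0.7677199487948498, -0.6407851505046355, -0.0006863783101259083], [-0.3503265858011932, -0.4188263137489194, -0.8377683463776671], [0.5365420426241659, 0.6434119285529629, -0.5460253901536487]], 't': [-473.5874704200762, 274.9548111048872, 932.9803717360074]}
wrist {'mtx': [[315.96291980196537, 0.0, 326.53844105493556], [0.0, 315.96291980196537, 199.27205680875744], [0.0, 0.0, 1.0]], 'k1': -0.048068105912530926, 'hand_eye': [[0.0009290661435224273, -0.25813263477172643, 0.9661090413105061, -135.06451603048046], [0.9999995672789557, 0.0002859332700242718, -0.0008852593201855457, -0.14824334870278122], [-4.772839660621036e-05, 0.9661094457192564, 0.258132788723224, -64.83223014230778], [0.0, 0.0, 0.0, 1.0]]}
```

View pics/scene0.png

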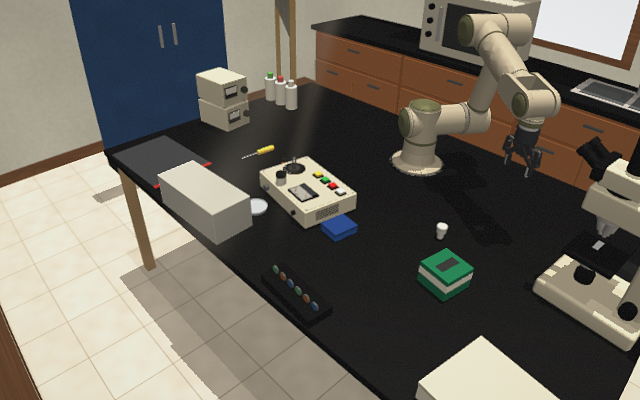

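View pics/side0.png

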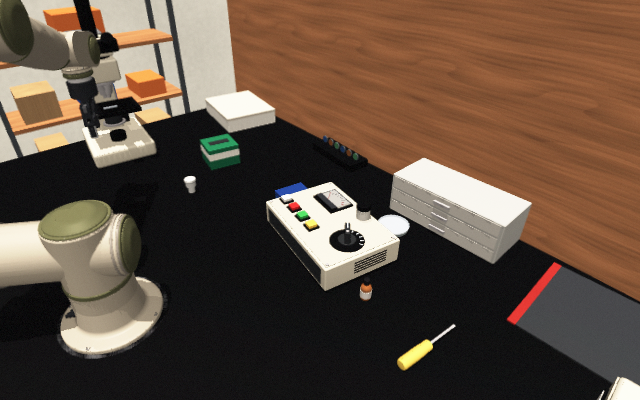

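View pics/wrist0.png

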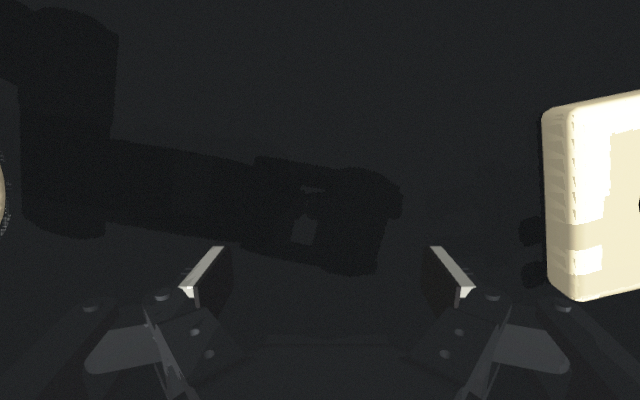

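The side view shows the key row as white (287,199), red (294,206), green (302,215) and yellow (311,225), with the selector at (347,237). The scene view agrees on the order. The wrist camera sees only the bench and the microscope base. Next I'll measure the key centroids in both fixed views.

```bash
cat > h.py <<'E'
import numpy as np, cv2
from rig import ctrl, vision
from scipy.spatial.transform import Rotation as Ro
def tool(s):
    q=s["ee_rot"]; return Ro.from_quat([q[1],q[2],q[3],q[0]]).as_matrix(), np.array(s["eef_pos"])
def cap(n):
    s=ctrl.sense(); c=vision.capture(n)
    if n=="wrist":
        Rt,p=tool(s); H=np.array(c["hand_eye"]); Rc=Rt@H[:3,:3]; o=Rt@H[:3,3]+p
        c["R"]=Rc.T; c["t"]=-Rc.T@o
    c["R"]=np.array(c["R"]);c["t"]=np.array(c["t"]);c["mtx"]=np.array(c["mtx"]);return c
def ray(c,uv):
    K=c["mtx"]; d=np.array([c["k1"],0,0,0,0.])
    u=cv2.undistortPointsIter(np.array([[uv]],float),K,d,None,None,(3,50,1e-10))[0,0]
    v=c["R"].T@np.array([u[0],u[1],1]); return -c["R"].T@c["t"], v/np.linalg.norm(v)
def onz(c,uv,z):
    o,d=ray(c,uv); return o+d*(z-o[2])/d[2]
def two(c1,u1,c2,u2):
    A=[];b=[]
    for c,u in((c1,u1),(c2,u2)):
        o,d=ray(c,u);P=np.eye(3)-np.outer(d,d);A.append(P);b.append(P@o)
    return np.linalg.lstsq(np.vstack(A),np.hstack(b),rcond=None)[0]
def proj(c,X):
    r,_=cv2.Rodrigues(c["R"]);return cv2.projectPoints(np.array([X],float),r,c["t"].astype(float),c["mtx"],np.array([c["k1"],0,0,0,0.]))[0][0,0]
def blobs(img,lo,hi,box,amin=8):
    hsv=cv2.cvtColor(img,cv2.COLOR_RGB2HSV);m=cv2.inRange(hsv,np.array(lo),np.array(hi))
    x0,y0,x1,y1=box;M=np.zeros_like(m);M[y0:y1,x0:x1]=m[y0:y1,x0:x1]
    n,l,st,ce=cv2.connectedComponentsWithStats(M);return [(ce[i].round(1).tolist(),int(st[i,4])) for i in range(1,n) if st[i,4]>=amin]
def save(c,name,box=None,s=1):
    i=np.ascontiguousarray(c["image"])[:,:,::-1]
    if box: i=i[box[1]:box[3],box[0]:box[2]]
    cv2.imwrite("pics/"+name,cv2.resize(i,None,fx=s,fy=s,interpolation=cv2.INTER_CUBIC))
E
python3 - <<'E'
from h import *
S=cap("side");C=cap("scene")
save(S,"side_z.png",(255,165,415,305),5);save(C,"scene_z.png",(250,140,370,240),6)
for n,lo,hi in(("g",(45,120,60),(80,255,255)),("y",(22,150,120),(32,255,255)),("r",(170,140,80),(180,255,255)),("r0",(0,150,80),(6,255,255))):
    for N,c,b in(("side",S,(270,185,330,240)),("scene",C,(300,160,360,210))):
        for ce,a in blobs(c["image"],lo,hi,b): print(n,N,ce,a,onz(c,ce,93).round(1))
E
```

```text
g side [302.1, 214.6] 64 [506.9 -78.   93. ]
g scene [324.8, 179.3] 33 [518.9 -64.8  93. ]
y scene [317.4, 173.0] 20 [ 507.7 -117.2   93. ]
r0 side [293.7, 206.1] 64 [514.2 -30.6  93. ]
r0 scene [332.5, 185.1] 33 [526.5 -16.3  93. ]
```

View pics/side_z.png

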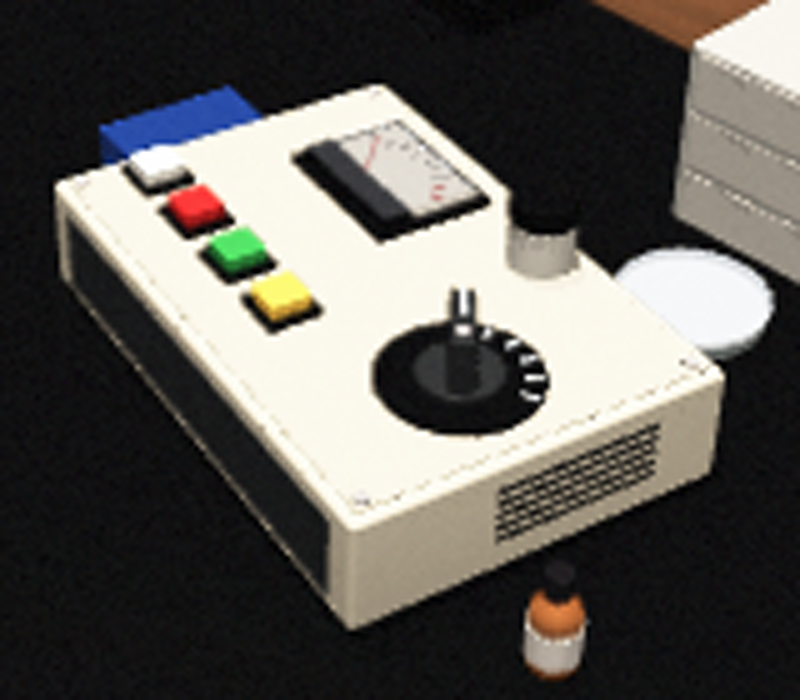

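View pics/scene_z.png

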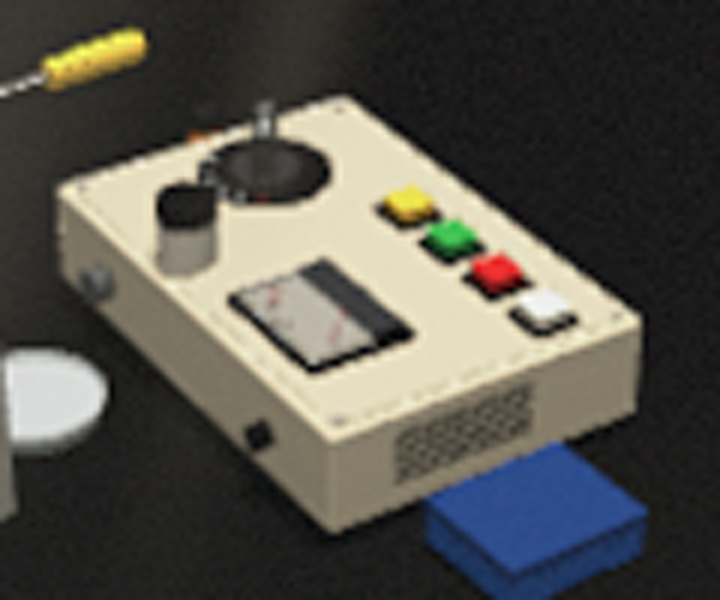

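The keys run white, red, green, yellow from left to right. The unit is turned about -9°, with the green key near (507..519, -65..-78). The side and scene views disagree by about 18 mm, so I'll refine with the wrist camera. First I need the tool axes to plan that move.

```bash
python3 - <<'E'
from h import *
s=ctrl.sense();R,p=tool(s);print(R.round(3),p)
print("yaw of tool y",np.degrees(np.arctan2(R[1,1],R[0,1])))
t=np.array([500,-70,270]);print("shift in tool mm",(R.T@(t-p)).round(1))
E
```

```text
[[-0.     0.313  0.95 ]
 [-0.001  0.95  -0.313]
 [-1.    -0.001 -0.   ]] [164.01496089 498.60091993 239.04320587]
yaw of tool y 71.78937517197573
shift in tool mm [ -30.8 -435.1  496.8]
```

```bash
python3 -m jog '[[[-0.003,-0.036,0.041,0,0,0],[-0.003,-0.036,0.041,0,0,0],[-0.003,-0.036,0.041,0,0,0],[-0.003,-0.036,0.041,0,0,0],[-0.003,-0.036,0.041,0,0,0],[-0.003,-0.036,0.041,0,0,0],[-0.003,-0.036,0.041,0,0,0],[-0.003,-0.036,0.041,0,0,0],[-0.003,-0.036,0.041,0,0,0],[-0.003,-0.036,0.041,0,0,0],[-0.003,-0.036,0.041,0,0,0],[-0.003,-0.036,0.041,0,0,0]]]' 255 40; python3 - <<'E'
from h import *
c=cap("wrist");save(c,"w1.png");print(tool(ctrl.sense()))
E
```

```text
time_s: 1.75
eef_pos: [497.1, -67.1, 275.4]
ee_rot: [0.698, 0.112, 0.698, -0.112]
force: [0.4, 0.9, 0.2]
grip_width: 0.005
(array([[ 9.59005931e-04,  3.15983229e-01,  9.48764291e-01],
       [-2.18043223e-03,  9.48763132e-01, -3.15980639e-01],
       [-9.99997163e-01, -1.76568893e-03,  1.59884949e-03]]), array([499.25737791, -72.00769897, 275.00501182]))
```

View pics/w1.png

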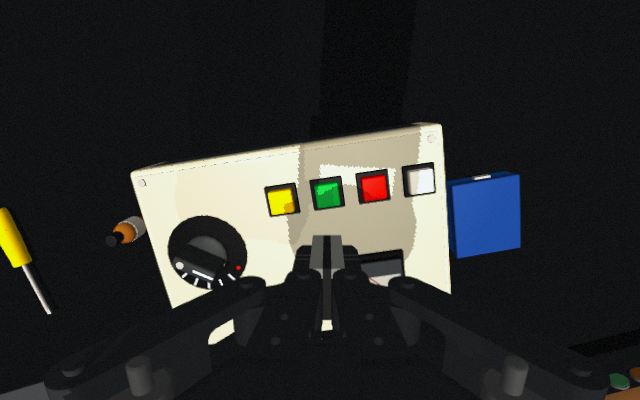

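The wrist view shows yellow at (282,200), green (328,193), red (374,186), white (420,180) and the dial at about (207,252). The arm was still settling when that was taken, so I'll re-capture it at rest and measure.

```bash
python3 - <<'E'
from h import *
c=cap("wrist");s=ctrl.sense();R,p=tool(s);print(p,abs(s["dq"]).max());c=cap("wrist");save(c,"w2z.png",(130,170,290,310),5)
im=c["image"];hsv=cv2.cvtColor(im,cv2.COLOR_RGB2HSV)
P={}
for n,lo,hi,b in(("green",(45,120,30),(85,255,255),(305,165,350,220)),("yellow",(20,150,60),(35,255,255),(255,175,305,225)),("red",(0,150,60),(8,255,255),(350,160,397,215)),("white",(0,0,150),(180,70,255),(404,164,435,196))):
    m=cv2.inRange(hsv,np.array(lo),np.array(hi));M=np.zeros_like(m);M[b[1]:b[3],b[0]:b[2]]=m[b[1]:b[3],b[0]:b[2]]
    k=max(cv2.findContours(M,0,2)[0],key=cv2.contourArea);r=cv2.minAreaRect(k)
    P[n]=onz(c,r[0],94);print(n,r,P[n].round(1))
d=P["white"]-P["yellow"];print(np.linalg.norm(d)/3,np.degrees(np.arctan2(-d[0],d[1])))
# dial plate: dark ellipse
g=cv2.inRange(hsv[:,:,2],0,90)[200:300,150:262]
print(onz(c,(207,252),85))
E
```

```text
[497.85835091 -69.20814251 274.61095539] 0.07786559273781037
green ((328.7699890136719, 193.38998413085938), (25.031579971313477, 24.607318878173828), 81.8698959350586) [510.9 -71.7  94. ]
yellow ((282.6100158691406, 200.27000427246094), (25.031579971313477, 25.45584487915039), 81.8698959350586) [ 502.8 -119.4   94. ]
red ((375.6799621582031, 186.25999450683594), (25.31442642211914, 25.31442642211914), 81.8698959350586) [519.  -23.8  94. ]
white ((423.3320007324219, 179.65164184570312), (24.173044204711914, 23.35822105407715), 84.80557250976562) [527.7  24.5  94. ]
48.68089791779732 -9.83192607955702
[ 534.16092066 -223.5391855    85.        ]
```

View pics/w2z.png

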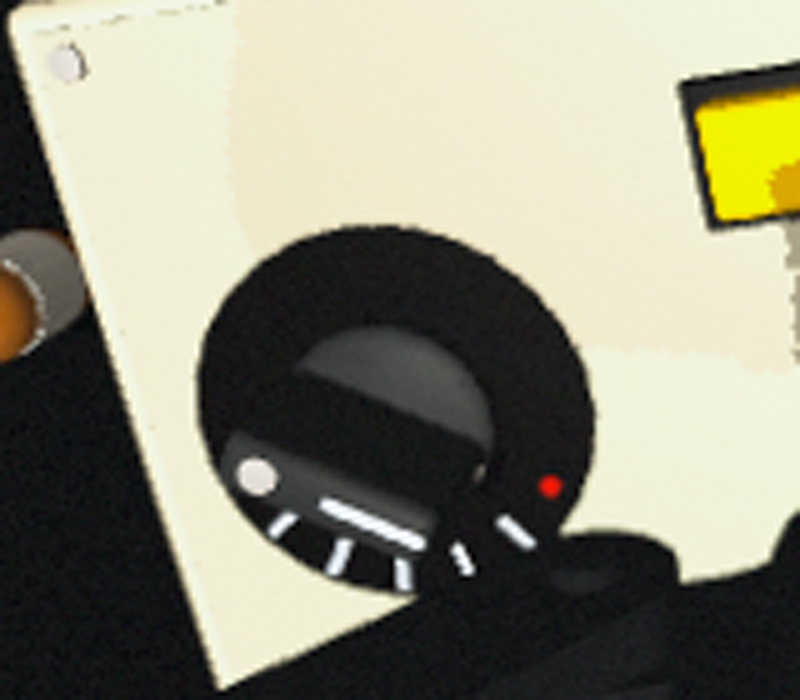

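Keys at rest: white (527.7, 24.5), green (510.9, -71.7) and yellow (502.8, -119.4). Pitch comes out at 48.7 mm and yaw at -9.8°. I'll work out the move to the white key.

```bash
cat >> h.py <<'E'
def go(t):
    s=ctrl.sense();R,p=tool(s);print("at",p.round(1),"F",np.round(s["force"],1),"dq",abs(s["dq"]).max().round(3),"shift mm",(R.T@(np.array(t)-p)).round(1),"yaw y",np.degrees(np.arctan2(R[1,1],R[0,1])).round(1))
E
python3 -c "
from h import *
go([527.7,24.5,112])"
```

```text
at [496.9 -67.1 274.6] F [0.2 0.3 0.5] dq 0.05 shift mm [162.6  96.6   0.5] yaw y 71.6
```

```bash
python3 -m jog '[[[0.01,0.03,0,0,0,0],[0.03,0.033,0,0,0,0],[0.04,0.033,0,0,0,0],[0.04,0,0,0,0,0],[0.03,0,0,0,0,0],[0.012,0,0,0,0,0],[0,0,0,0,0,0],[0,0,0,0,0,0],[0,0,0,0,0,0]]]'; python3 -c "
from h import *
go([527.7,24.5,112]);S=cap('side');save(S,'s2.png',(235,145,365,255),6);save(cap('wrist'),'w3.png')"
```

```text
time_s: 3.02
eef_pos: [526.9, 25.7, 114.3]
ee_rot: [0.699, 0.112, 0.698, -0.112]
force: [-0.7, 0.1, 0.0]
grip_width: 0.0
at [526.9  25.7 114.3] F [-0.7  0.1  0. ] dq 0.006 shift mm [ 2.3 -0.9  1.2] yaw y 71.8
```

View pics/s2.png

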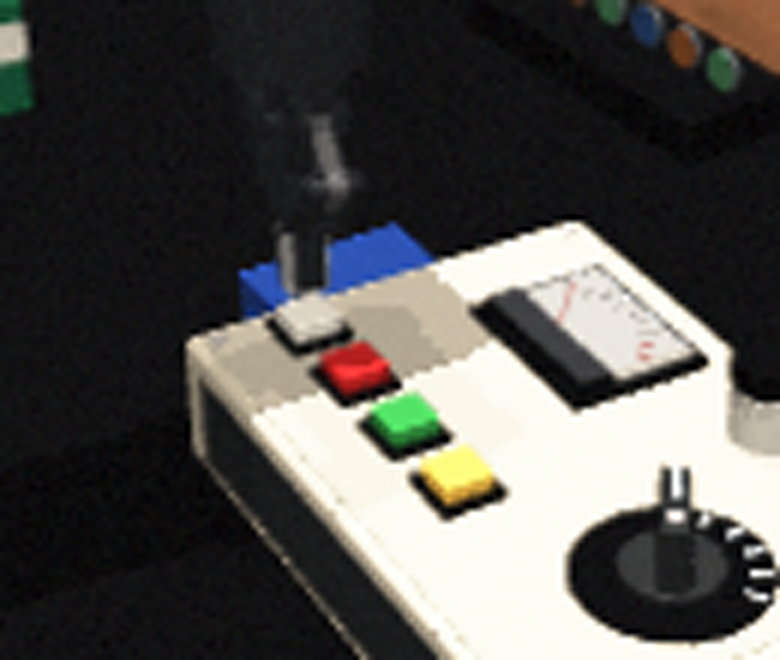

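View pics/w3.png

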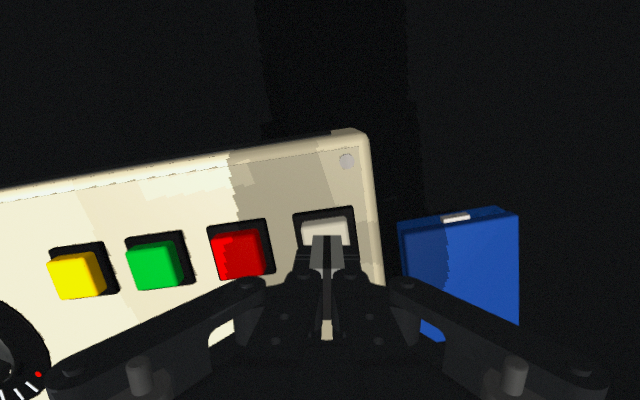

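Both views show the closed fingers right over the white key. Pressing down now in small steps.

```bash
python3 -m jog '[[[0.006,0,0.001,0,0,0],[0.005,0,0,0,0,0],[0.004,0,0,0,0,0],[0.002,0,0,0,0,0],[0,0,0,0,0,0],[0,0,0,0,0,0]]]'
```

```text
time_s: 3.88
eef_pos: [527.4, 25.5, 96.5]
ee_rot: [0.698, 0.112, 0.698, -0.112]
force: [-2.3, 0.7, 4.7]
grip_width: 0.003
```

```bash
python3 -m jog '[[[0.002,0,0,0,0,0],[0.0,0,0,0,0,0],[0,0,0,0,0,0]]]'; python3 -c "
from h import *
go([510.9,-71.7,112]);save(cap('side'),'s3.png',(235,145,365,255),6)"
```

```text
time_s: 4.25
eef_pos: [527.4, 25.5, 95.8]
ee_rot: [0.698, 0.112, 0.698, -0.112]
force: [-7.6, 0.0, 18.4]
grip_width: 0.002
at [527.4  25.5  95.8] F [-7.6  0.  18.4] dq 0.002 shift mm [-16.2 -97.5  14.6] yaw y 71.8
```

View pics/s3.png

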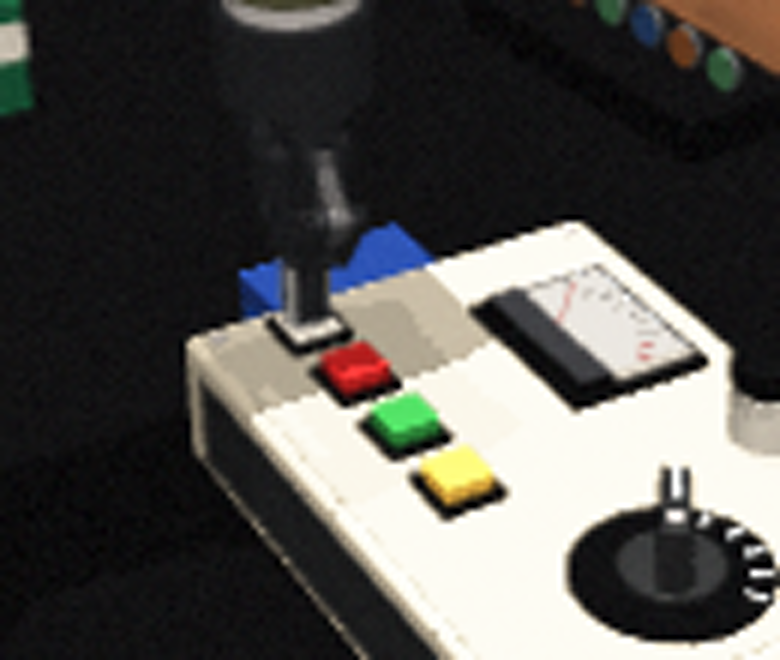

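The white key is bottomed (18 N) and flush in the picture. I'll lift and go over to green.

```bash
python3 -m jog '[[[-0.012,0,0,0,0,0],[-0.015,0,0,0,0,0],[0,-0.03,0.005,0,0,0],[0,-0.034,0.005,0,0,0],[0,-0.034,0.005,0,0,0],[0,0,0,0,0,0],[0,0,0,0,0,0],[0,0,0,0,0,0],[0,0,0,0,0,0]]]'; python3 -c "
from h import *
go([510.9,-71.7,95.8]);save(cap('side'),'s4.png',(235,145,365,255),6)"
```

```text
time_s: 5.42
eef_pos: [511.1, -71.6, 121.3]
ee_rot: [0.698, 0.112, 0.698, -0.112]
force: [-0.5, -0.1, -0.3]
grip_width: -0.0
at [511.1 -71.6 121.3] F [-0.5 -0.1 -0.3] dq 0.004 shift mm [25.5 -0.1 -0.2] yaw y 71.8
```

View pics/s4.png

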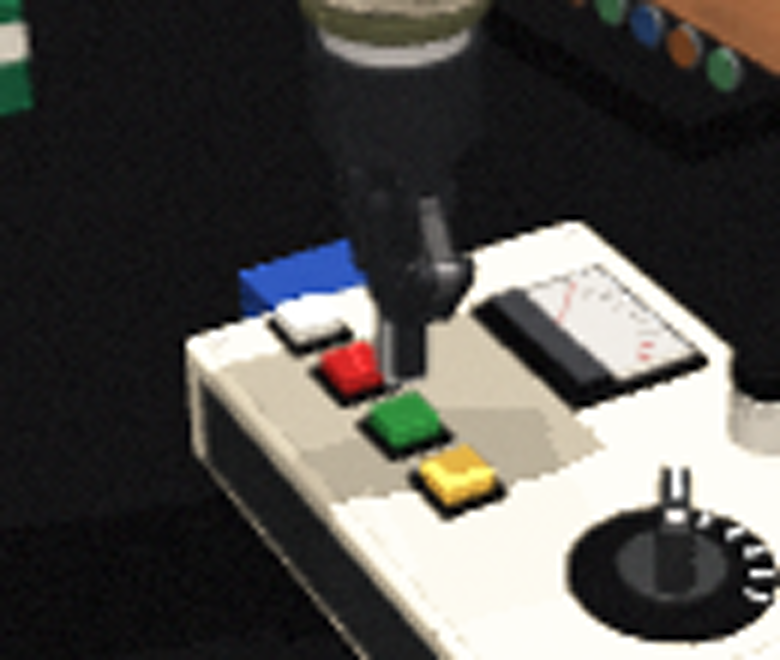

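The white key is up again and the fingers are over green. Pressing it.

```bash
python3 -m jog '[[[0.009,0,0,0,0,0],[0.009,0,0,0,0,0],[0.005,0,0,0,0,0],[0.004,0,0,0,0,0],[0,0,0,0,0,0],[0,0,0,0,0,0],[0,0,0,0,0,0]]]'; python3 -c "
from h import *
go([502.8,-119.4,115]);save(cap('side'),'s5.png',(235,145,365,255),6)"
```

```text
time_s: 6.35
eef_pos: [510.9, -72.2, 95.8]
ee_rot: [0.698, 0.112, 0.698, -0.112]
force: [-8.7, 2.4, 19.4]
grip_width: 0.001
at [510.9 -72.2  95.8] F [-8.7  2.4 19.4] dq 0.001 shift mm [-19.2 -47.4   7. ] yaw y 71.8
```

View pics/s5.png

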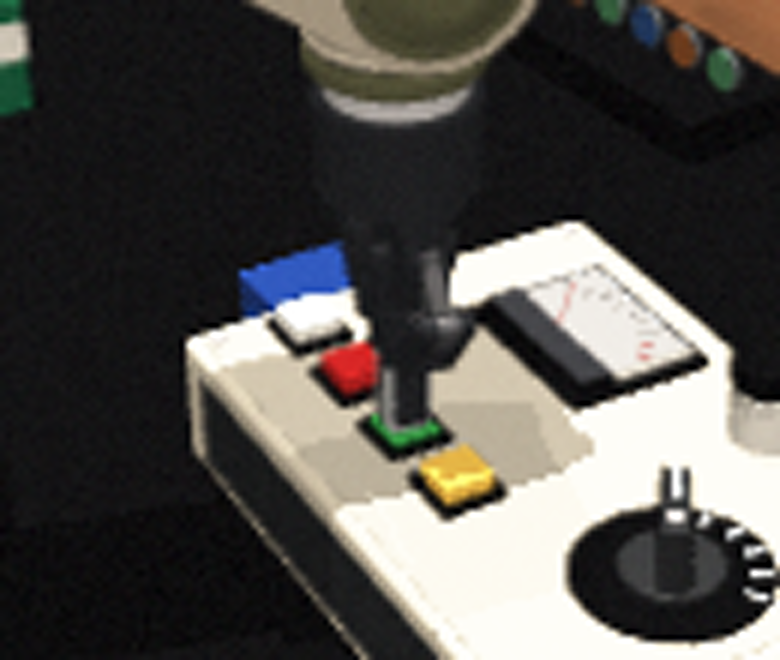

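Green is fully down by itself, with red and yellow still up. Next I lift, move to yellow and press it.

```bash
python3 -m jog '[[[-0.012,0,0,0,0,0],[-0.013,0,0,0,0,0],[0,-0.023,0.0035,0,0,0],[0,-0.024,0.0035,0,0,0],[0,0,0,0,0,0],[0,0,0,0,0,0],[0,0,0,0,0,0],[0,0,0,0,0,0]]]'; python3 -c "
from h import *
go([502.8,-119.4,95.8])"
```

```text
time_s: 7.4
eef_pos: [503.0, -118.6, 119.3]
ee_rot: [0.698, 0.112, 0.698, -0.112]
force: [-0.6, -0.5, -0.1]
grip_width: -0.003
at [ 503.  -118.6  119.3] F [-0.6 -0.5 -0.1] dq 0.005 shift mm [23.5 -0.8  0. ] yaw y 71.8
```

```bash
python3 -m jog '[[[0.008,0,0,0,0,0],[0.008,0,0,0,0,0],[0.005,0,0,0,0,0],[0.004,0,0,0,0,0],[0,0,0,0,0,0],[0,0,0,0,0,0],[0,0,0,0,0,0]]]'; python3 -c "
from h import *
go([520,-190,230]);save(cap('side'),'s6.png',(235,145,365,255),6)"
```

```text
time_s: 8.28
eef_pos: [502.9, -119.0, 95.8]
ee_rot: [0.698, 0.112, 0.698, -0.112]
force: [-8.4, 4.4, 19.6]
grip_width: 0.003
at [ 502.9 -119.    95.8] F [-8.4  4.4 19.6] dq 0.002 shift mm [-134.2  -62.1   38.4] yaw y 71.8
```

View pics/s6.png

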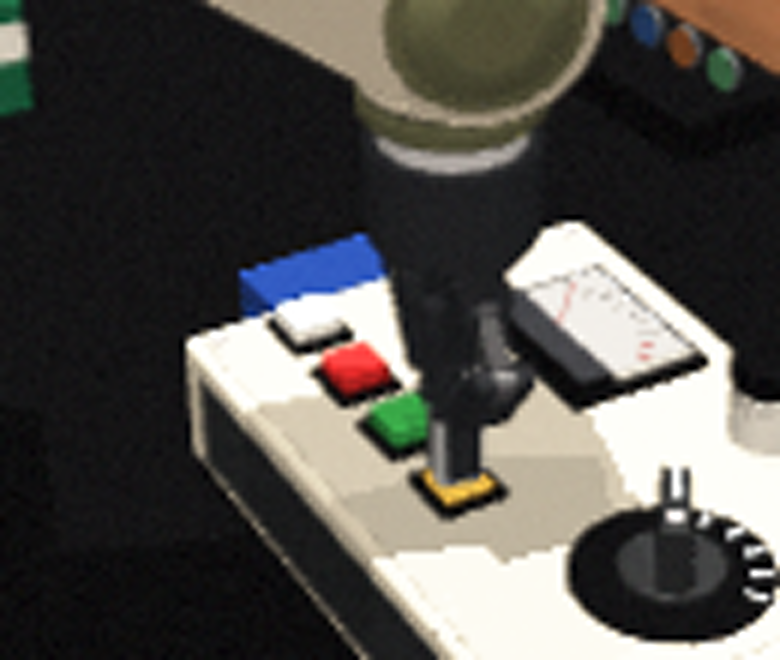

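Yellow is down by itself. I'll lift, go over to the selector and look at it from above.

```bash
python3 -m jog '[[[-0.03,0,0,0,0,0],[-0.04,0,0,0,0,0],[-0.04,-0.026,0.012,0,0,0],[-0.04,-0.03,0.017,0,0,0],[-0.03,-0.03,0.017,0,0,0],[0,0,0,0,0,0],[0,0,0,0,0,0],[0,0,0,0,0,0],[0,0,0,0,0,0]]]' 255 ; python3 -c "
from h import *
go([520,-215,270]);c=cap('wrist');save(c,'w4.png');save(c,'w4z.png',(220,120,420,260),4);save(cap('side'),'s7.png',(235,145,365,255),6)"
```

```text
time_s: 9.45
eef_pos: [519.7, -214.5, 273.8]
ee_rot: [0.698, 0.112, 0.699, -0.111]
force: [0.2, -0.6, 0.4]
grip_width: 0.0
at [ 519.7 -214.5  273.8] F [ 0.2 -0.6  0.4] dq 0.009 shift mm [ 3.8 -0.4  0.4] yaw y 71.8
```

View pics/w4.png

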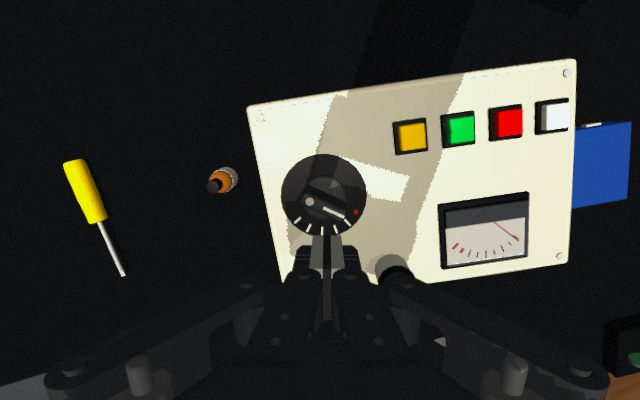

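View pics/w4z.png

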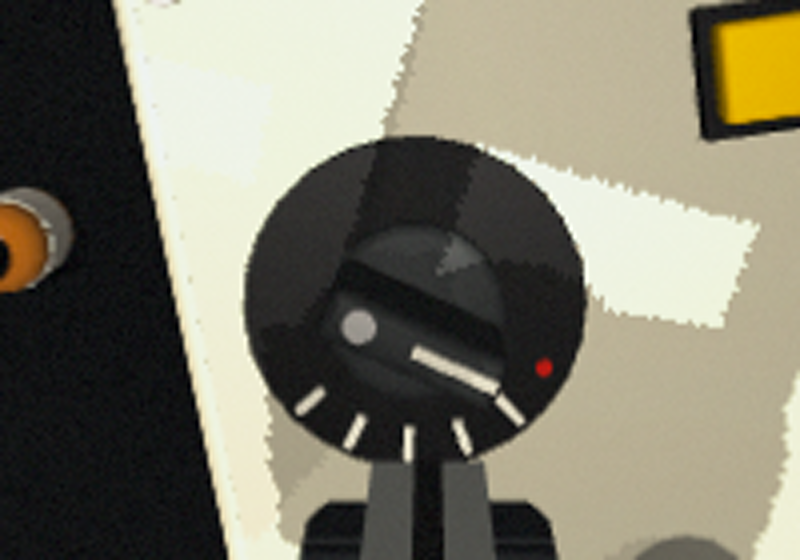

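View pics/s7.png

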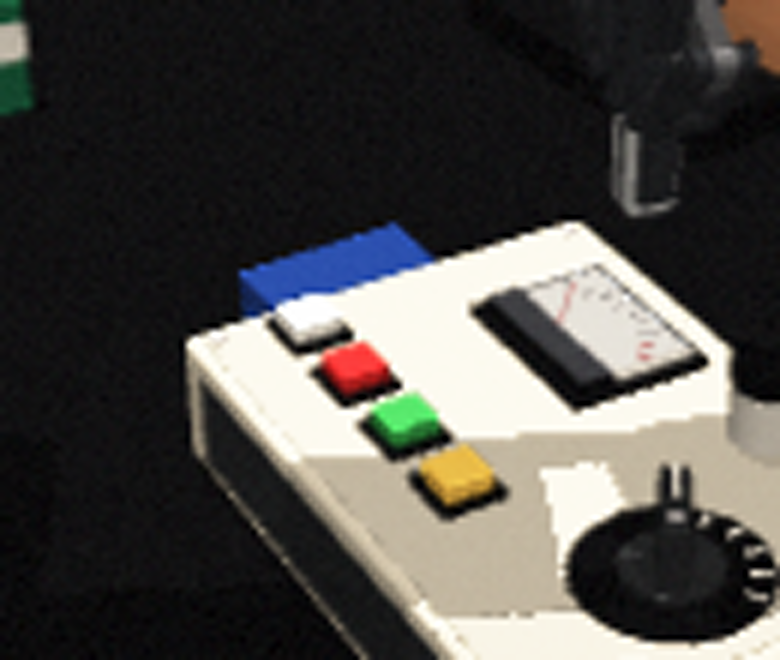

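All keys are up. In the zoomed wrist view the dial is centred near image (324,195). The bar's white line runs from (323,208) to (344,217.5), there is a dot at (309.5,202), and the ticks and red dot are clear. I'll work out the axis and bar yaw from those.

```bash
python3 - <<'E'
from h import *
c=cap("wrist");im=c["image"]
Z=lambda u,z:onz(c,(220+(u[0]-1.5)/4,120+(u[1]-1.5)/4),z)
hsv=cv2.cvtColor(im,cv2.COLOR_RGB2HSV)
# dial outline by dark mask hull, upper part only
m=np.zeros(im.shape[:2],np.uint8);m[150:234,275:372]=cv2.inRange(hsv[:,:,2],0,75)[150:234,275:372]
k=max(cv2.findContours(m,0,1)[0],key=cv2.contourArea);h=cv2.convexHull(k)[:,0]
h=h[h[:,1]<225]; W=np.array([onz(c,x,82)[:2] for x in h.astype(float)])
def fit(W):
    A=np.c_[2*W,np.ones(len(W))];x=np.linalg.lstsq(A,(W**2).sum(1),rcond=None)[0];return x[:2],np.sqrt(x[2]+x[:2]@x[:2])
print("dial",len(W),fit(W))
t=[(312,400),(355,432),(408,443),(462,437),(510,410),(543,367)]
T=np.array([Z(u,82)[:2] for u in t]);ct,r=fit(T[:]);print("ticks",ct,r)
cd=fit(W)[0]
print("angles",[np.degrees(np.arctan2(*(p-cd)[::-1])).round(1) for p in T])
a,b,d=[Z(u,122)[:2] for u in((412,352),(497,390),(358,327))]
print("line",a,b,"dot",d,"yaw",np.degrees(np.arctan2(*(b-a)[::-1])),np.degrees(np.arctan2(*(b-d)[::-1])),"ends dist from axis",np.linalg.norm(b-cd))
E
```

```text
dial 29 (array([ 536.76327675, -224.10585229]), np.float64(45.26387243028854))
ticks [ 538.04842942 -224.62636145] 37.89661987504917
angles [np.float64(-65.2), np.float64(-43.4), np.float64(-21.5), np.float64(0.5), np.float64(23.0), np.float64(45.5)]
line [ 537.53262862 -224.91495073] [ 552.84034048 -208.60798801] dot [ 527.7395149  -235.07120523] yaw 46.81035559479223 46.513479751293296 ends dist from axis 22.330601772054912
```

Axis at about (537.2, -224.5), pointer yaw 46.5°, third tick at -21.5°, all consistent. I'll centre over it, turn the jaws across the bar and half open them.

```bash
python3 -m jog '[[[0.01,-0.004,0.02,0,0,0],[0.02,0,0,0.183,0,0],[0.03,0,0,0.183,0,0],[0.03,0,0,0.183,0,0],[0.01,0,0,0.183,0,0],[0,0,0,0.183,0,0],[0,0,0,0.183,0,0],[0,0,0,0.183,0,0],[0,0,0,0.183,0,0],[0,0,0,0.183,0,0],[0,0,0,0.183,0,0],[0,0,0,0.183,0,0]]]' 135 40; python3 -m jog '[[[0,0,0,0,0,0],[0,0,0,0,0,0],[0,0,0,0,0,0],[0,0,0,0,0,0]]]'; python3 -c "
from h import *
go([537.2,-224.5,102]);print(ctrl.sense()['joints']);c=cap('wrist');save(c,'w5.png')"
```

```text
time_s: 11.1
eef_pos: [537.6, -225.1, 174.2]
ee_rot: [-0.277, -0.651, -0.277, 0.651]
force: [0.6, 0.0, -0.0]
grip_width: 0.471
time_s: 11.6
eef_pos: [537.6, -225.2, 174.3]
ee_rot: [-0.279, -0.65, -0.279, 0.65]
force: [-0.3, 1.1, -0.6]
grip_width: 0.47
at [ 537.6 -225.2  174.3] F [-0.3  1.1 -0.6] dq 0.006 shift mm [72.3 -0.8 -0.3] yaw y -43.5
[-5.97679456e-01  4.93567850e-01  1.40864607e+00 -9.54105227e-06
  1.23938398e+00  1.61276720e-01]
```

View pics/w5.png

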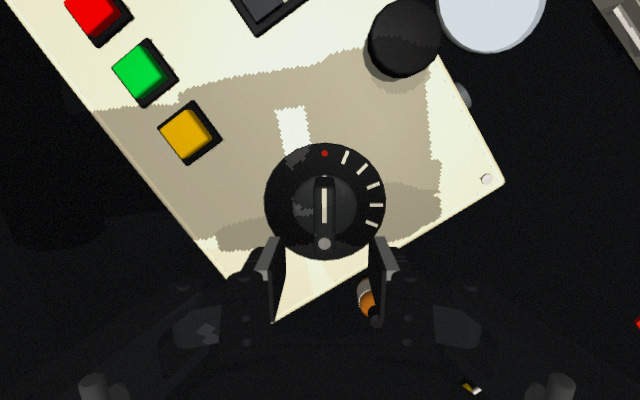

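The bar stands upright in the image at x≈325, midway between the fingers (mid ≈324). Descending, then closing.

```bash
python3 -m jog '[[[0.02,0,0,0,0,0],[0.02,-0.001,0,0,0,0],[0.018,0,0,0,0,0],[0.01,0,0,0,0,0],[0.004,0,0,0,0,0],[0,0,0,0,0,0],[0,0,0,0,0,0],[0,0,0,0,0,0]]]'; python3 -c "
from h import *
go([537.2,-224.5,102]);c=cap('wrist');save(c,'w6.png');save(cap('side'),'s8.png',(285,145,415,275),5)"
```

```text
time_s: 12.65
eef_pos: [537.0, -224.6, 102.7]
ee_rot: [0.279, 0.65, 0.279, -0.65]
force: [-0.2, 0.4, 0.7]
grip_width: 0.471
at [ 537.  -224.6  102.7] F [-0.2  0.4  0.7] dq 0.002 shift mm [ 0.7  0.1 -0.3] yaw y -43.5
```

View pics/w6.png

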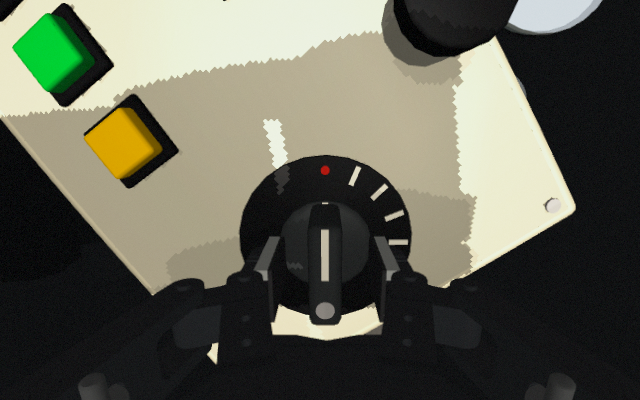

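View pics/s8.png

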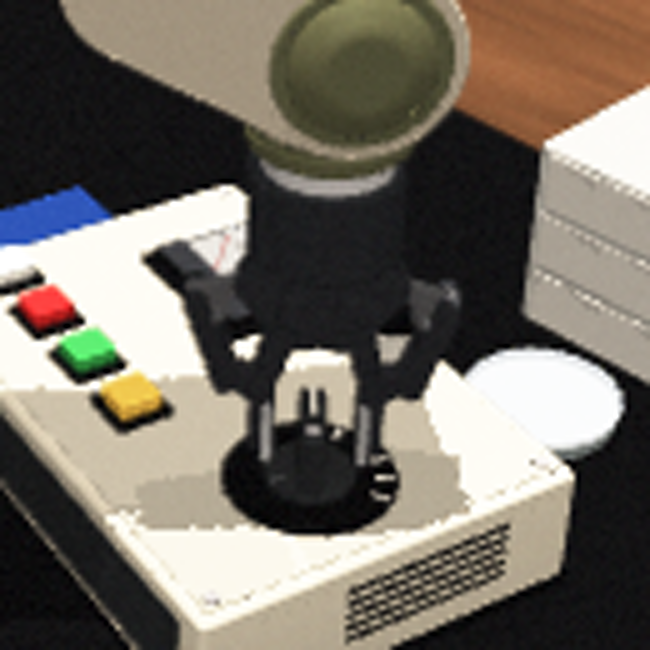

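The bar sits centred between the pads. Closing at 60 N.

```bash
python3 -m jog '[[[0,0,0,0,0,0],[0,0,0,0,0,0],[0,0,0,0,0,0],[0,0,0,0,0,0],[0,0,0,0,0,0],[0,0,0,0,0,0]]]' 255 60; python3 -c "
from h import *
go([537.2,-224.5,102]);print(ctrl.sense()['wrist_torque'])"
```

```text
time_s: 13.5
eef_pos: [536.5, -224.2, 102.5]
ee_rot: [-0.279, -0.65, -0.279, 0.65]
force: [-3.7, 3.2, 5.3]
grip_width: 0.155
at [ 536.5 -224.2  102.5] F [-3.7  3.2  5.3] dq 0.001 shift mm [ 0.5  0.7 -0.3] yaw y -43.5
[0.50256366 0.66087973 0.02823925]
```

```bash
python3 -m jog '[[[0,0,0,0.06,0,0],[0,0,0,0.06,0,0],[0,0,0,0.06,0,0],[0,0,0,0.06,0,0],[0,0,0,0.05,0,0],[0,0,0,0.05,0,0],[0,0,0,0.05,0,0],[0,0,0,0,0,0],[0,0,0,0,0,0],[0,0,0,0,0,0]]]'; python3 -c "
from h import *
go([537.2,-224.5,102]);print(ctrl.sense()['wrist_torque']);save(cap('wrist'),'w7.png')"
```

```text
time_s: 14.75
eef_pos: [536.4, -224.1, 102.5]
ee_rot: [-0.147, -0.691, -0.148, 0.692]
force: [-5.4, 3.8, 6.1]
grip_width: 0.15
at [ 536.4 -224.1  102.5] F [-5.4  3.8  6.1] dq 0.002 shift mm [ 0.5  0.7 -0.6] yaw y -65.9
[0.57242311 0.78620263 0.0401818 ]
```

View pics/w7.png

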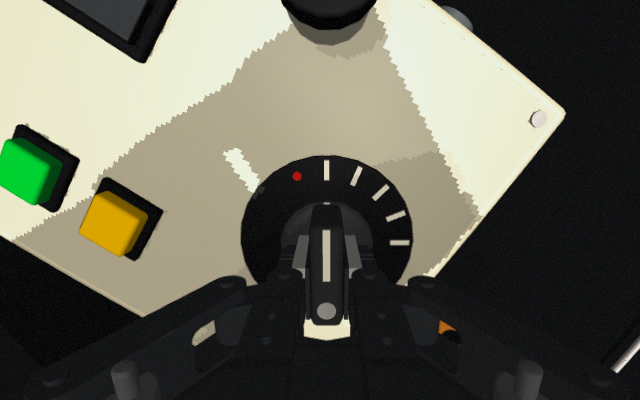

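The pointer sits exactly on the first tick (326,170), with the bar still square in the jaws. On to the second stop.

```bash
python3 -m jog '[[[0,0,0,0.06,0,0],[0,0,0,0.06,0,0],[0,0,0,0.06,0,0],[0,0,0,0.06,0,0],[0,0,0,0.05,0,0],[0,0,0,0.05,0,0],[0,0,0,0.053,0,0],[0,0,0,0,0,0],[0,0,0,0,0,0],[0,0,0,0,0,0]]]'; python3 -c "
from h import *
go([537.2,-224.5,102]);print(ctrl.sense()['wrist_torque']);save(cap('wrist'),'w8.png')"
```

```text
time_s: 16.05
eef_pos: [536.3, -223.9, 102.5]
ee_rot: [-0.01, -0.706, -0.01, 0.708]
force: [-4.9, 4.6, 7.0]
grip_width: 0.155
at [ 536.3 -223.9  102.5] F [-4.9  4.6  7. ] dq 0.002 shift mm [ 0.5  0.6 -0.9] yaw y -88.4
[0.69489283 0.9037447  0.05468999]
```

View pics/w8.png

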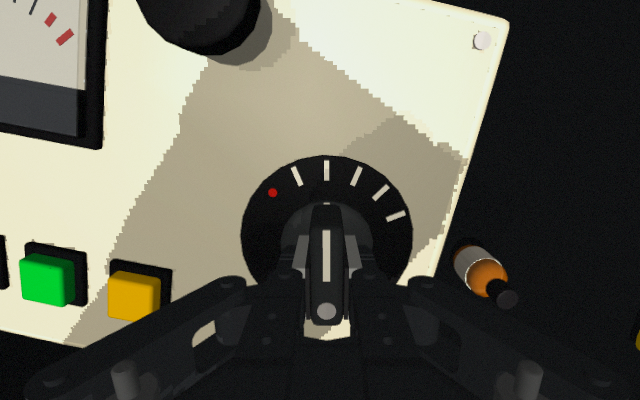

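The pointer is on the second tick. On to the third, with a slow ending.

```bash
python3 -m jog '[[[0,0,0,0.06,0,0],[0,0,0,0.06,0,0],[0,0,0,0.06,0,0],[0,0,0,0.06,0,0],[0,0,0,0.05,0,0],[0,0,0,0.05,0,0],[0,0,0,0.03,0,0],[0,0,0,0.02,0,0],[0,0,0,0,0,0],[0,0,0,0,0,0],[0,0,0,0,0,0],[0,0,0,0,0,0]]]'; python3 -c "
from h import *
go([537.2,-224.5,102]);print(ctrl.sense()['wrist_torque']);save(cap('wrist'),'w9.png')"
```

```text
time_s: 17.6
eef_pos: [536.3, -223.8, 102.5]
ee_rot: [0.128, -0.695, 0.127, 0.696]
force: [-5.3, 6.1, 6.8]
grip_width: 0.154
at [ 536.3 -223.8  102.5] F [-5.3  6.1  6.8] dq 0.002 shift mm [ 0.5  0.4 -1.1] yaw y -110.7
[0.80745782 0.9286485  0.08847582]
```

View pics/w9.png

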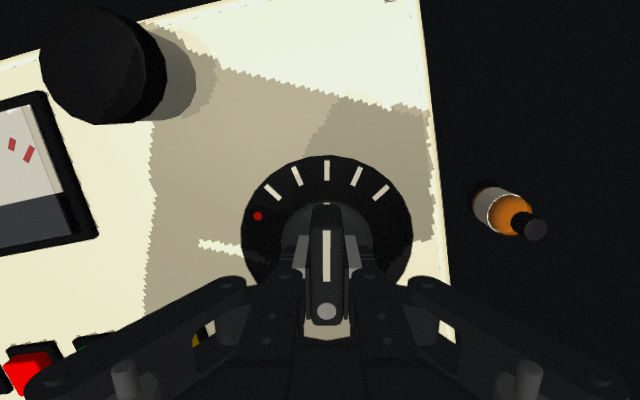

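The pointer (326) is on the third tick, with two ticks on each side and the red dot at (258,216). I'll hold a second to cover the 0.5 s condition and check that nothing else has moved.

```bash
python3 -m jog '[[[0,0,0,0,0,0],[0,0,0,0,0,0],[0,0,0,0,0,0],[0,0,0,0,0,0],[0,0,0,0,0,0],[0,0,0,0,0,0],[0,0,0,0,0,0],[0,0,0,0,0,0]]]'; python3 - <<'E'
from h import *
go([537.2,-224.5,102]);S=cap('side');C=cap('scene');save(S,'s10.png');save(C,'c10.png')
for n,c in(('scene0',C),('side0',S)):
    a=cv2.cvtColor(cv2.imread(f'pics/{n}.png'),cv2.COLOR_BGR2RGB)
    d=cv2.absdiff(a,np.ascontiguousarray(c['image'])).max(2)
    n_,l,st,ce=cv2.connectedComponentsWithStats((d>60).astype(np.uint8));print(n,[st[i].tolist() for i in range(1,n_) if st[i,4]>12])
E
```

```text
time_s: 18.65
eef_pos: [536.3, -223.7, 102.6]
ee_rot: [0.128, -0.695, 0.127, 0.696]
force: [-5.2, 4.9, 7.4]
grip_width: 0.152
at [ 536.3 -223.7  102.6] F [-5.2  4.9  7.4] dq 0.002 shift mm [ 0.6  0.4 -1.1] yaw y -110.7
scene0 [[467, 13, 94, 96, 3421], [360, 22, 59, 37, 1115], [282, 46, 84, 78, 1971], [414, 67, 21, 34, 251], [286, 102, 10, 8, 34], [439, 102, 52, 22, 603], [408, 108, 12, 15, 76], [531, 118, 13, 6, 34], [471, 121, 9, 5, 15], [286, 126, 14, 3, 25], [435, 127, 33, 42, 399], [503, 126, 38, 51, 872], [437, 134, 9, 5, 29], [395, 152, 6, 4, 15], [392, 157, 8, 11, 38], [436, 157, 6, 9, 28], [296, 158, 4, 6, 20], [275, 160, 17, 12, 64], [286, 164, 48, 18, 380], [432, 164, 5, 4, 13], [408, 168, 25, 6, 77]]
side0 [[0, 0, 100, 108, 4960], [140, 6, 239, 179, 10564], [211, 18, 11, 19, 119], [90, 37, 6, 12, 28], [79, 41, 104, 186, 6086], [79, 108, 20, 31, 156], [246, 117, 17, 8, 44], [120, 130, 7, 12, 51], [289, 184, 89, 70, 1987], [99, 216, 21, 47, 567], [0, 220, 79, 67, 2720], [46, 243, 50, 14, 408], [89, 262, 10, 7, 29], [64, 271, 40, 27, 718], [136, 277, 15, 5, 36], [42, 282, 20, 10, 107], [145, 287, 18, 35, 267], [163, 294, 3, 7, 14], [57, 304, 18, 28, 252], [94, 322, 51, 17, 260]]
```

View pics/s10.png

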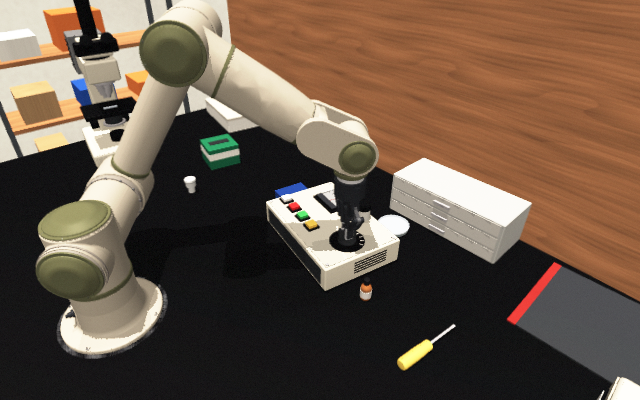

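View pics/c10.png

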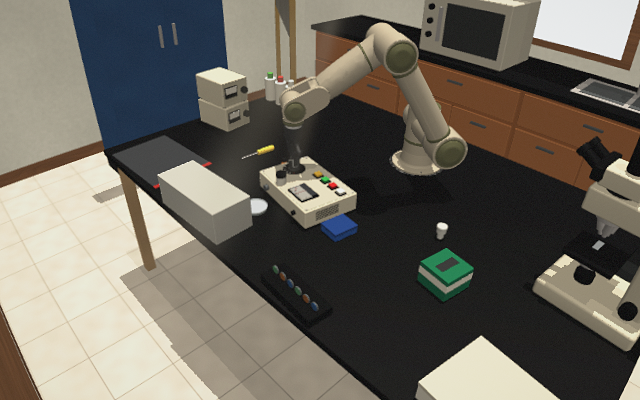

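The bottle (365,290), driver, eyepiece, tissue box, slide box, dish and canister all stand where they did. All four keys are up and the gripper is holding the selector. Handing in.

```bash
python3 -c "
from rig import workorder
print(workorder.finish_job())"
```

```text
the job is handed in; nothing more can be done
None
```

I pressed the white, green and yellow keys one at a time and kept off the red. Each bottomed at about 18–20 N. I then gripped the selector at 60 N, turned it one stop at a time to the third, and handed in while holding it there; no verdict was reported.

**Last checks, at 18.65 s of the 61 s allowed:**
- **Selector:** the pointer lay on the third tick in the wrist view. The jaw had turned 67.2° against the nominal 67.5°, and the arm was still. The grip opening was about 13 mm on the 14 mm bar.
- **Keys and loose things:** all four keys looked up, and the loose things looked unmoved by eye in the side and scene views. The automatic picture comparison mostly marked the arm and its shadows, so it did not confirm this on its own.

**Disagreement:** the scene and side cameras differed by about 18 mm on the key positions. I worked from the wrist camera instead, and the presses and grip confirmed its positions.

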